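Change over the test card boxes

TASK

Change over the two card boxes by pushing with the fingertips only, gripping and lifting nothing: first push the orange lid, which stands open, forward so that it falls shut, and then flip the blue lid up and back past upright until it rests fully open by itself. Push gently so that both boxes stay where they stand, keep the blue box shut until the orange one is shut, and leave the other things alone.

Things in the scene. Friction and masses are not known exactly. Their poses are not given: they have to be found in the camera images.
- blue_box: open-topped grey plastic box, 90 (x) x 140 (y) x 60 mm high, loose on the desk, 1.4 kg with lid and the test cards in it; carries the blue lid. Origin: centre of its underside; x points to its back (away from the robot at yaw 0), y along the hinge, z up. Front has a small white label.
- blue_lid (a joint): angle of the blue lid: 0 = shut (lying level on the box), 1.57 = lid upright, 1.85 = fully open, leaning back against its stop. It starts shut. The hinge is free and damped (soft close, about 0.05 N m s), without spring: the lid (about 0.12 kg) balances near 1.48, falls shut below and falls open to its stop above.
- blue_hinge (a point): middle of the blue lid's hinge line, at the top of the box's back wall: 45 mm behind the box's centre, 60 mm above its underside. Axes are the lid's own (equal to the box's when shut, turning about y as it opens). The lid is a 5 mm plate, 140 mm wide, reaching from the hinge 92 mm to -x of its own frame.
- blue_lip (a point): middle of the round bead (8 mm thick, 96 mm along y) on the outer edge of the blue lid's flared lip; in the lid's frame 112 mm from the hinge to -x and 23 mm above its underside. Shut: 83 mm above the desk, 22 mm out from the box's front wall. Fully open: it is on the lid's far side, about 53 mm behind the hinge and 161 mm above the desk, where a level push from behind swings the lid forward.
- blue_edge (a point): middle of the blue lid's front edge, on its underside, 92 mm from the hinge. From here the lip, a 4 mm plate, rises forward at 45 degrees. With the lid shut nothing is below the lip, so fingers leaning forward (tips away from the robot, 20 to 35 degrees from upright) get under it and lift, moving up and back with the lid; a level push on a shut lid does not raise it but tips the box.
- orange_box: open-topped grey plastic box, 90 (x) x 140 (y) x 60 mm high, loose on the desk, 1.4 kg with lid and the test cards in it; carries the orange lid. Origin: centre of its underside; x points to its back (away from the robot at yaw 0), y along the hinge, z up. Front has a small white label.
- orange_lid (a joint): angle of the orange lid: 0 = shut (lying level on the box), 1.57 = lid upright, 1.85 = fully open, leaning back against its stop. It starts fully open. The hinge is free and damped (soft close, about 0.05 N m s), without spring: the lid (about 0.12 kg) balances near 1.48, falls shut below and falls open to its stop above.
- orange_hinge (a point): middle of the orange lid's hinge line, at the top of the box's back wall: 45 mm behind the box's centre, 60 mm above its underside. Axes are the lid's own (equal to the box's when shut, turning about y as it opens). The lid is a 5 mm plate, 140 mm wide, reaching from the hinge 92 mm to -x of its own frame.
- orange_lip (a point): middle of the round bead (8 mm thick, 96 mm along y) on the outer edge of the orange lid's flared lip; in the lid's frame 112 mm from the hinge to -x and 23 mm above its underside. Shut: 83 mm above the desk, 22 mm out from the box's front wall. Fully open: it is on the lid's far side, about 53 mm behind the hinge and 161 mm above the desk, where a level push from behind swings the lid forward.
- orange_edge (a point): middle of the orange lid's front edge, on its underside, 92 mm from the hinge. From here the lip, a 4 mm plate, rises forward at 45 degrees. With the lid shut nothing is below the lip, so fingers leaning forward (tips away from the robot, 20 to 35 degrees from upright) get under it and lift, moving up and back with the lid; a level push on a shut lid does not raise it but tips the box.
- loose_jar: white lidded jar, 74 mm diameter, 87 mm high, to the left of the work, farther from the robot; a loose bystander, to be left alone. Origin: centre of its underside.
- near_jar: white lidded jar, 74 mm diameter, 87 mm high, to the left of the work, nearer the robot; a loose bystander, to be left alone. Origin: centre of its underside.
- bottle: small white dropper bottle, 28 mm diameter, 68 mm high; a loose bystander, to be left alone. Origin: centre of its underside.
- loose_card: white test card lying flat, 21x72x9 mm; a loose bystander, to be left alone. Origin: centre of its underside.

How it is judged (in metres and radians):
On the way, in this order (a step that is already met when the one before it is completed fails the run):
1. the orange lid has fallen shut while the blue lid is still shut (value of joint orange_lid below 0.06 rad and value of joint blue_lid below 0.15 rad), for 0.2 s.
2. the blue lid has been flipped past upright and leans back on its stop (value of joint blue_lid above 1.75 rad), for 0.2 s.
At the end, for the whole second after the job is handed in: The orange lid is shut (below 0.06 rad) and the blue lid leans back on its stop by itself (above 1.75 rad, past upright at 1.57); both boxes are at rest within 25 mm of where they stood (value of joint orange_lid below 0.06 rad and value of joint blue_lid above 1.75 rad and linear speed of each of blue_box, orange_box below 0.1 m/s and distance of each of blue_box, orange_box from where it was at the start of the episode below 0.025 m); the robot touches nothing.
It fails at once if a box is shoved or lifted (moved more than 25 mm) (distance of any of blue_box, orange_box from where it was at the start of the episode above 0.025 m).
It fails at once if a box is tipped (more than 0.15 rad) (angle between any of blue_box, orange_box's own z axis and vertical above 0.15 rad).
It fails at once if a lid is gripped or pushed hard (more than 30 N from the fingers) (contact force between the fingers and blue_lid above 30 N or contact force between the fingers and orange_lid above 30 N).
It fails at once if the blue lid is raised before the orange lid is shut (value of joint each of blue_lid, orange_lid above 0.3 rad).
It fails at once if a bystander is disturbed (moved more than 20 mm) (distance of any of loose_jar, near_jar, bottle, loose_card from where it was at the start of the episode above 0.02 m).
It also fails if it takes over 51 s, if anything falls off the work surface, if the arm or the gripper's body presses on something with over 40 N, if the wrist force passes 120 N, or if a joint passes its speed limit or range.

ROBOT

A 6-joint arm with a two-finger parallel gripper is mounted at the origin on a cart in front of the work surface, level with it; the furniture and walls round the work are solid. World frame = base frame: x ahead of the robot, y to its left, z up, the work surface at z = 0. Lengths are in m, angles in degrees, forces in N, time in s.
With the tool pointing down it reaches from about 0.25 to 0.725 m from the base axis. Payload 9.7 kg.
Tool frame: the origin (TCP) lies between the finger pads; the fingertips stand 22 mm ahead of it and the grasp point (between the pads) lies 3 mm ahead of it; z points along the fingers, y is the line along which they close (so a half turn about z gives the same grasp; the last joint's range is limited). The gripper opens to 85 mm and grips with 20 to 120 N. Pads are 22 mm wide; open, the fingers measure 114 mm over their backs; the gripper's body (76 mm by 85 mm) begins 54 mm behind the grasp point. The pads swing forward as they close: fully open they stand 13 mm farther back than shut.
Start: joints at [-76.662, 4.979, 10.078, 95.1, 0, 90], TCP at [0.127, -0.535, 0.253] pointing down, gripper open.
Joint ranges: [-179.16, 179.16], [-48.56, 103.87], [-65.8, 70.77], [-126.05, 130.52], [-82.76, 87.17], [-180, 180]. Speed limits (degrees/s): [127.2, 127.2, 147.25, 180, 180, 180].

INTERFACE

Orientations are given as [roll, pitch, yaw] about the fixed x, y, z axes, in that order (R = Rz(yaw) Ry(pitch) Rx(roll)).
In Python, from workcell import bot, viewer, finder gives the robot as it stands.
- The arm moves only by the tool move_arm, never from a script. Its arguments are lists of equal length, an entry for each row: "offset": the shift along the tool's x, y, z in cm, a list of three; "twist": the turn, a rotation vector about the tool's x, y, z in rad, a list of three; "grip": the opening, from 0 (shut) to 1 (fully open). In form: {"offset": [[x, y, z], ...], "twist": [[ax, ay, az], ...], "grip": [grip, ...]}. A call has 1 to 5 rows; each row shifts and turns the commanded pose from where the row before left it, along the tool's axes as they then stand; what a row does not reach is not made up. A row lasts 1/10 s, in which the tool goes at most 50 mm and 8.59 degrees, less where a joint would pass 70% of its speed; a pose out of reach is approached as far as the arm can. A call is refused whole if a number of a shift passes 5 or a number of a turn 0.15, either way. A call with a gripper value outside its range is refused whole. The fingers move at their own pace and stop on an object; "force" is the grip in N (left out, the last holds). Time passes only in rows, so rows that do not move let the fingers close. It gives the time, the measured TCP pose, the force, the opening and the grip force at its end, in the units of the state.
- bot.get_obs(): the state, without advancing time (a new reading comes with each control period).
- viewer.camera(name): name is "scene" or "top" or "wrist"; returns a dict with "color" (480x640x3 uint8, red, green, blue), "depth" (480x640 float32, m along the optical axis (not along the pixel's ray), 0 where there is no reading), "vfov" (degrees; the focal length in pixels is half the picture's height over the tangent of half this angle, whatever the lens; pixels are square), "cx", "cy" (the principal point, pixels), "k1" (the pictures are not rectified: a ray, as slopes to the right and down, at radius r is drawn at 1 + k1 r^2 times it, then the intrinsics apply), "position" and "attitude" of the camera in the world; the wrist camera has in their place "tool_from_camera" (4x4, takes a point from camera to tool coordinates, whose origin is the TCP and whose axes are the flange's). Camera axes: x right, y down, z forward; pixel columns grow to the right and rows downward; lengths in m; the calibration is good to about 2 mm. A picture is of the moment at which its call begins: read the wrist's pose just before it.
- bot.job_done(): hands the job in; it is judged then, once.
Trained networks look in a picture, given as the dict that the camera call returned (one of the last four; its "shot" number tells which), for a name from the list of things; names that differ only in an ending like _2 or _b are one class to them, and where a whole thing is asked for, a point or a joint stands for the part that bears it (a point fixed in the world has none). Each returns a list of dicts, best first, with "p" (0 to 1); they miss things now and then, are a little off and sometimes report something else, mostly with a low value. They report only what shows in the picture. A call takes as long as a camera call.
- finder.boxes_of(picture, thing): "position" ([column, row] in pixels, amid what is visible of it).
- finder.pinpoint(picture, thing): "position" ([column, row] in pixels: a listed point, or the origin of a listed thing).
The state is a dict: "time": time; "q": joint angles; "qd": joint speeds; "joint_efforts": joint torques, N m; "ee_pos": TCP position; "tcp_rot": TCP orientation; "wrist_force": force on the tool from outside, world axes, zero at the start; "torque": the same for the moment, N m; "opening": finger opening in m; "grasp_force": force on a finger pad.
Only numpy, scipy, OpenCV 4.12 (cv2) and the standard library are available. Lean on these libraries where they do the work, as an engineer would, in place of code of your own. Each camera call takes 0.05 s, during which the arm holds its last target. There are 200 camera calls.

## Working session

There is one attempt and no reset: what is moved stays moved. The work goes in short steps, Python scripts to look and compute and a tool call to move; the robot and the scene stay as the last step left them, time stands still between calls to the robot, and variables do not carry over. Pictures are saved under pics/ and viewed, at most 10 in all, crops included, and the job is handed in when it is done.

Besides the shell and the picture viewer there is one more tool, called as name(argument=value, ...), one argument or row to a line, values as JSON. move_arm: Moves the arm, as the interface text tells. Its arguments: {"type":"object","properties":{"offset":{"type":"array","items":{"type":"array","items":{"type":"number"}}},"twist":{"type":"array","items":{"type":"array","items":{"type":"number"}}},"grip":{"type":"array","items":{"type":"number"}},"force":{"type":"number"}},"required":["offset","twist","grip"]}

```bash
mkdir -p pics; cat > h.py <<'E'
import numpy as np, cv2
from scipy.spatial.transform import Rotation as R
from workcell import bot, viewer, finder
def cam(p,o=None):
    if 'position' in p:
        A=np.array(p['attitude'],float)
        M=A if A.shape==(3,3) else (R.from_quat(A).as_matrix() if A.size==4 else R.from_euler('xyz',A,degrees=True).as_matrix())
        return np.array(p['position']),M
    T=np.eye(4);T[:3,3]=o['ee_pos'];T[:3,:3]=tr(o['tcp_rot'])
    T=T@np.array(p['tool_from_camera']);return T[:3,3],T[:3,:3]
def tr(a): return R.from_euler('xyz',a,degrees=True).as_matrix()
def ray(p,uv):
    f=240/np.tan(np.radians(p['vfov']/2))
    K=np.array([[f,0,p['cx']],[0,f,p['cy']],[0,0,1.]])
    d=cv2.undistortPoints(np.array([[uv]],float),K,np.array([p['k1'],0,0,0.]))[0,0]
    return np.array([d[0],d[1],1.])
def depthpt(p,uv,o=None):
    c,M=cam(p,o);u,v=np.round(uv).astype(int)
    w=p['depth'][max(0,v-1):v+2,max(0,u-1):u+2];w=w[w>0]
    return c+M@ray(p,uv)*np.median(w) if w.size else None
def atz(p,uv,z,o=None):
    c,M=cam(p,o);d=M@ray(p,uv);return c+d*(z-c[2])/d[2]
def two(p1,u1,p2,u2):
    c1,M1=cam(p1);c2,M2=cam(p2);a=M1@ray(p1,u1);b=M2@ray(p2,u2)
    s=np.linalg.lstsq(np.c_[a,-b],c2-c1,rcond=None)[0]
    x,y=c1+a*s[0],c2+b*s[1];return (x+y)/2,np.linalg.norm(x-y)
E
python3 - <<'E'
from h import *
np.set_printoptions(precision=3,suppress=True)
o=bot.get_obs();print(o)
P={n:viewer.camera(n) for n in('scene','top')}
for n,p in P.items():
    cv2.imwrite(f'pics/{n}.png',p['color'][:,:,::-1]);print(n,{k:v for k,v in p.items() if k not in('color','depth')})
for t in 'blue_box blue_hinge blue_lip blue_edge orange_box orange_hinge orange_lip orange_edge loose_jar near_jar bottle loose_card'.split():
    L={}
    for n,p in P.items():
        r=finder.pinpoint(p,t)
        if r:
            L[n]=r[0]['position'];print(t,n,[(np.round(q['position']),round(q['p'],2)) for q in r[:2]],'depth',depthpt(p,L[n]))
    if len(L)==2: print('   tri',*two(P['scene'],L['scene'],P['top'],L['top']))
E
```

```text
{'time': 0.0, 'q': array([-76.662,   5.011,  10.034,  95.099,   0.   ,  90.001]), 'qd': array([ 0.027, -0.018,  0.107, -0.069, -0.047,  0.042]), 'joint_efforts': array([ -0.   , -52.039,  46.48 ,   0.017,   0.   ,   0.   ]), 'ee_pos': array([ 0.127, -0.535,  0.253]), 'tcp_rot': array([-179.924,   -0.   ,   13.337]), 'wrist_force': array([-0.98 , -0.087, -0.33 ]), 'torque': array([ 0.037,  0.016, -0.028]), 'grasp_force': 0.0, 'opening': 0.08533220469556896}
scene {'vfov': 42.02485566459554, 'cx': 328.5604599985274, 'cy': 240.20896434019642, 'k1': 0.045084327165297554, 'position': array([-0.443,  0.616,  0.596]), 'attitude': array([-114.731,   -0.096, -117.965]), 'shot': 1}
top {'vfov': 53.17211797996444, 'cx': 311.2209706270085, 'cy': 244.2412204391219, 'k1': -0.000902736955315176, 'position': array([0.385, 0.097, 1.01 ]), 'attitude': array([-168.241,   -0.136,  -87.636]), 'shot': 2}
blue_box scene [(array([287., 278.]), 0.55)] depth [0.524 0.192 0.03 ]
blue_box top [(array([277., 257.]), 0.97), (array([417., 270.]), 0.65)] depth [0.552 0.169 0.068]
   tri [0.563 0.174 0.007] 0.000158
[... 1474 characters left out ...]
 -0.139  0.151]
   tri [ 0.619 -0.142  0.152] 0.006318685478969119
loose_jar top [(array([196., 240.]), 0.64), (array([428., 246.]), 0.3)] depth [0.575 0.33  0.086]
near_jar scene [(array([396., 292.]), 0.6), (array([243., 320.]), 0.55)] depth [0.416 0.015 0.008]
near_jar top [(array([210., 306.]), 0.82)] depth [0.448 0.291 0.087]
   tri [0.366 0.191 0.119] 0.2385621632780316
bottle scene [(array([321., 229.]), 0.64)] depth [0.73  0.013 0.016]
loose_card scene [(array([396., 292.]), 0.66), (array([412., 179.]), 0.4)] depth [0.415 0.014 0.008]
loose_card top [(array([355., 322.]), 0.77), (array([441., 220.]), 0.58)] depth [0.434 0.005 0.009]
   tri [ 0.434  0.003 -0.004] 0.0030426775625055904
```

View pics/scene.png

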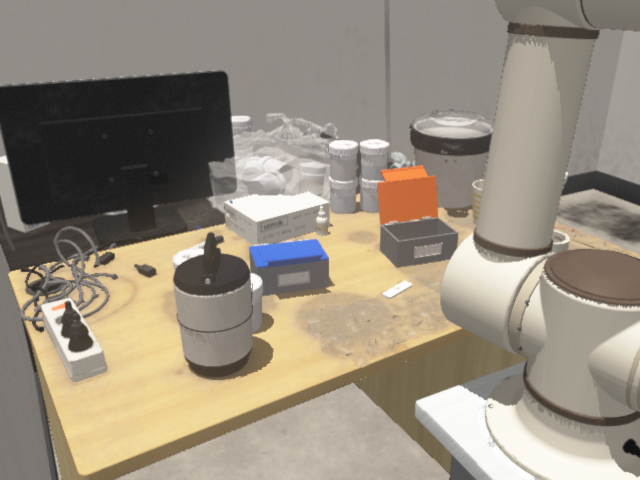

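View pics/top.png

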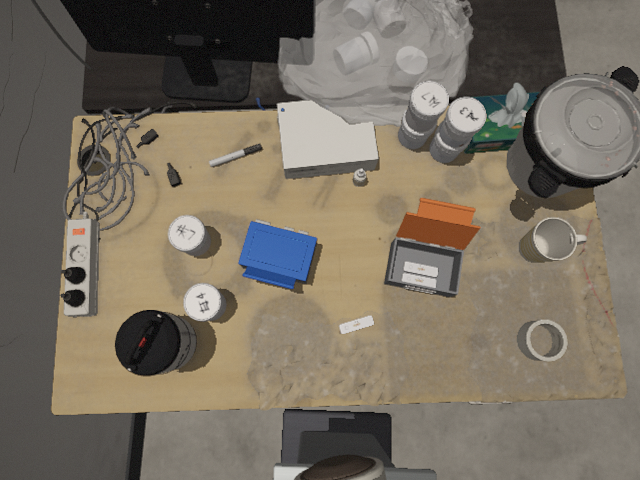

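The scene shows the blue box shut near (288,265) and the orange lid standing open near (408,190). In the top view blue is at (278,255) and orange at (430,235). The cap-topped stacks near (425,115) and (460,130) are behind it. Next I'll fit yaw from the coloured pixels and check how high the stacks stand.

```bash
python3 - <<'E'
from h import *
np.set_printoptions(precision=3,suppress=True)
p=viewer.camera('top');hsv=cv2.cvtColor(p['color'],cv2.COLOR_RGB2HSV)
for n,lo,hi in(('orange',(3,150,90),(18,255,255)),('blue',(105,150,60),(125,255,255))):
    m=cv2.inRange(hsv,lo,hi)
    k,l,s,c=cv2.connectedComponentsWithStats(m);i=1+s[1:,4].argmax()
    m=cv2.erode((l==i).astype(np.uint8),np.ones((3,3)))
    v,u=np.nonzero(m);P=np.array([depthpt(p,(a,b)) for a,b in zip(u,v)])
    print(n,len(P),P.min(0),P.max(0))
    if n=='orange':
        lo=P[P[:,2]<.14];q=lo-lo.mean(0);nn=np.linalg.svd(q)[2][2];nn*=np.sign(nn[0]);print('normal',nn,'yaw',np.degrees(np.arctan2(nn[1],nn[0])),'mean',lo.mean(0))
    r=cv2.minAreaRect((P[:,:2]*1000).astype(np.float32));print(r)
for uv in((425,115),(460,130),(429,92),(466,112),(360,177),(545,120),(555,240)): print(uv,depthpt(p,uv))
E
```

```text
orange 2504 [ 0.586 -0.204  0.067] [ 0.654 -0.07   0.168]
normal [ 0.95  -0.154 -0.273] yaw -9.236604138607428 mean [ 0.606 -0.137  0.107]
((621.2545776367188, -139.19656372070312), (132.721435546875, 51.51943588256836), 80.51166534423828)
blue 3319 [0.491 0.097 0.064] [0.62  0.243 0.089]
((553.732421875, 172.0492706298828), (133.98402404785156, 109.5941390991211), 77.80332946777344)
(425, 115) [ 0.819 -0.104  0.169]
(460, 130) [ 0.79  -0.168  0.172]
(429, 92) [ 0.866 -0.111  0.172]
(466, 112) [ 0.827 -0.181  0.172]
(360, 177) [0.735 0.005 0.044]
(545, 120) [ 0.799 -0.311  0.207]
(555, 240) [ 0.617 -0.402  0.039]
```

move_arm(
  offset=[
    [0, 0, -1],
    [0, 0, -1],
    [0, 0, -1],
  ],
  twist=[
    [0, 0, 0.12],
    [0, 0, 0.12],
    [0, 0, 0.12],
  ],
  grip=[0, 0, 0],
)

```text
time: 1.65
ee_pos: [0.1269, -0.5351, 0.2836]
tcp_rot: [-180.0, 0.0, -7.6]
wrist_force: [0.7, -0.3, -0.3]
opening: 0.0443
grasp_force: 0.0
```

move_arm(
  offset=[
    [3.2, -3.1, 0],
    [3.2, -3.1, 0],
    [3.2, -3.1, 0],
    [3.2, -3.1, 0],
    [3.2, -3.1, 0],
  ],
  twist=[
    [0, 0, 0.025],
    [0, 0, 0],
    [0, 0, 0],
    [0, 0, 0],
    [0, 0, 0],
  ],
  grip=[0, 0, 0, 0, 0],
)

```text
time: 2.15
ee_pos: [0.309, -0.4041, 0.2835]
tcp_rot: [180.0, -0.0, -8.7]
wrist_force: [0.6, -1.3, 0.1]
opening: -0.0002
grasp_force: 0.0
```

move_arm(
  offset=[
    [3.2, -3.1, 0],
    [3.2, -3.1, 0],
    [3.2, -3.1, 0],
    [3.2, -3.1, 0],
    [3.2, -3.1, 0],
  ],
  twist=[
    [0, 0, 0],
    [0, 0, 0],
    [0, 0, 0],
    [0, 0, 0],
    [0, 0, 0],
  ],
  grip=[0, 0, 0, 0, 0],
)

```text
time: 2.65
ee_pos: [0.4909, -0.275, 0.2834]
tcp_rot: [180.0, -0.0, -8.7]
wrist_force: [0.6, -0.1, 0.6]
opening: 0.0002
grasp_force: 0.0
```

move_arm(
  offset=[
    [3.2, -3.1, 0],
    [3.2, -3.1, 0],
    [3.2, -3.1, 0],
    [3.2, -3.1, 0],
    [3.2, -3.1, 0],
  ],
  twist=[
    [0, 0, 0],
    [0, 0, 0],
    [0, 0, 0],
    [0, 0, 0],
    [0, 0, 0],
  ],
  grip=[0, 0, 0, 0, 0],
)

```text
time: 3.15
ee_pos: [0.6725, -0.1461, 0.2833]
tcp_rot: [180.0, -0.0, -8.7]
wrist_force: [0.5, -1.2, 0.3]
opening: -0.0003
grasp_force: 0.0
```

move_arm(
  offset=[
    [0.9, 0, 0],
    [0, 0, 2],
    [0, 0, 2],
  ],
  twist=[
    [0, 0, 0],
    [0, 0, 0],
    [0, 0, 0],
  ],
  grip=[0, 0, 0],
)

```text
time: 3.45
ee_pos: [0.6809, -0.1484, 0.2425]
tcp_rot: [180.0, -0.0, -8.7]
wrist_force: [0.4, -0.6, 0.5]
opening: 0.0002
grasp_force: 0.0
```

```bash
python3 - <<'E'
from h import *
o=bot.get_obs();p=viewer.camera('wrist');q=viewer.camera('scene')
print(o['ee_pos'],o['tcp_rot'])
for t in('orange_lip','orange_edge'):
    for n,pp in(('w',p),('s',q)):
        r=finder.pinpoint(pp,t)
        if r: print(t,n,r[0]['position'],r[0]['p'],atz(pp,r[0]['position'],.161 if 'lip' in t else .151,o),depthpt(pp,r[0]['position'],o))
c=cv2.resize(q['color'][100:300,330:530],(600,600))
cv2.imwrite('pics/a.png',c[:,:,::-1]);cv2.imwrite('pics/w.png',p['color'][:,:,::-1])
E
```

```text
[ 0.6809353  -0.14838093  0.2424576 ] [ 1.79995093e+02 -2.74096579e-02 -8.67246975e+00]
orange_lip s [401.7, 168.1] 0.89 [ 0.65270514 -0.1498245   0.161     ] [ 0.64377035 -0.14357643  0.16454633]
orange_edge s [408.2, 179.7] 0.86 [ 0.60502857 -0.13504276  0.151     ] [ 0.6161229  -0.1429975   0.14629025]
```

View pics/w.png

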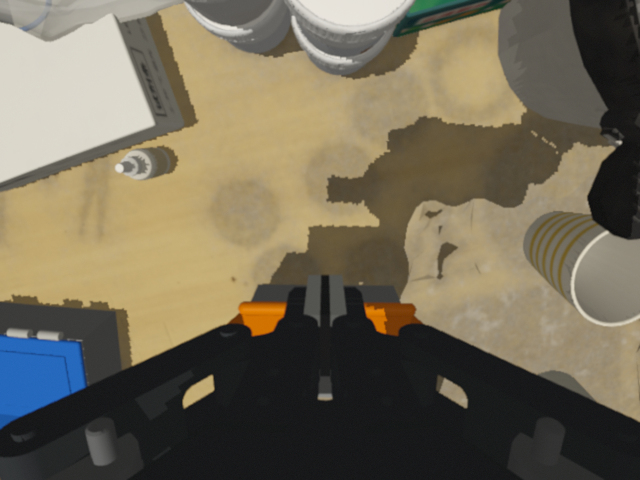

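View pics/a.png

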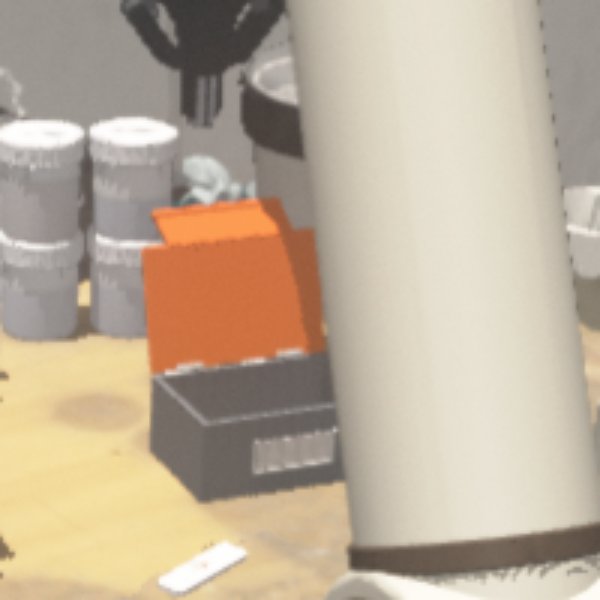

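The wrist view shows the shut fingers at (325,285), centred on the orange lip (240–415, row 302) and behind it. I'll go down.

move_arm(
  offset=[
    [0, 0, 2.2],
    [0, 0, 2.2],
    [0, 0, 2.2],
    [0, 0, 2],
  ],
  twist=[
    [0, 0, 0],
    [0, 0, 0],
    [0, 0, 0],
    [0, 0, 0],
  ],
  grip=[0, 0, 0, 0],
)

```text
time: 4.15
ee_pos: [0.6804, -0.149, 0.1578]
tcp_rot: [180.0, -0.1, -8.7]
wrist_force: [0.2, 0.1, 0.1]
opening: -0.0001
grasp_force: 0.0
```

move_arm(
  offset=[
    [-0.7, 0, 0],
    [-0.7, 0, 0],
    [-0.7, 0, 0],
    [-0.7, 0, 0],
    [-0.7, 0, 0],
  ],
  twist=[
    [0, 0, 0],
    [0, 0, 0],
    [0, 0, 0],
    [0, 0, 0],
    [0, 0, 0],
  ],
  grip=[0, 0, 0, 0, 0],
)

```text
time: 4.65
ee_pos: [0.6452, -0.1435, 0.1586]
tcp_rot: [180.0, -0.1, -8.7]
wrist_force: [1.6, -0.4, 0.8]
opening: -0.0
grasp_force: 0.3
```

move_arm(
  offset=[
    [-0.7, 0, 0],
    [-0.7, 0, 0],
    [-0.7, 0, 0],
    [-0.7, 0, 0],
    [-0.7, 0, 0],
  ],
  twist=[
    [0, 0, 0],
    [0, 0, 0],
    [0, 0, 0],
    [0, 0, 0],
    [0, 0, 0],
  ],
  grip=[0, 0, 0, 0, 0],
)

```text
time: 5.15
ee_pos: [0.6103, -0.1381, 0.1572]
tcp_rot: [-180.0, 0.0, -8.7]
wrist_force: [0.1, -0.3, 0.0]
opening: 0.0003
grasp_force: 0.0
```

move_arm(
  offset=[
    [-0.7, 0, 0],
    [-0.7, 0, 0],
    [-0.7, 0, 0],
    [-0.7, 0, 0],
    [-0.7, 0, 0],
  ],
  twist=[
    [0, 0, 0],
    [0, 0, 0],
    [0, 0, 0],
    [0, 0, 0],
    [0, 0, 0],
  ],
  grip=[0, 0, 0, 0, 0],
)

```text
time: 5.65
ee_pos: [0.5757, -0.1328, 0.1573]
tcp_rot: [180.0, 0.0, -8.7]
wrist_force: [-0.0, -1.2, 0.0]
opening: -0.0002
grasp_force: 0.0
```

```bash
python3 - <<'E'
from h import *
p=viewer.camera('top');q=viewer.camera('scene')
for t in('orange_lip','orange_edge','orange_hinge'):
    for n,pp in(('t',p),('s',q)):
        r=finder.pinpoint(pp,t)
        if r: print(t,n,r[0]['position'],r[0]['p'],depthpt(pp,r[0]['position']))
cv2.imwrite('pics/b.png',q['color'][:,:,::-1])
E
```

```text
orange_lip t [436.4, 245.9] 0.93 [ 0.56464182 -0.12060796  0.17484026]
orange_lip s [417.4, 178.4] 0.67 [ 0.55678631 -0.12344265  0.17056808]
orange_edge t [432.8, 259.2] 0.98 [ 0.57222934 -0.15710514  0.00386162]
orange_edge s [425.6, 191.5] 0.68 [ 0.54653079 -0.13905513  0.14242539]
orange_hinge t [276.2, 254.8] 0.62 [0.55638334 0.17165628 0.0667712 ]
orange_hinge s [412.4, 216.8] 0.64 [ 0.58523819 -0.13781006  0.07132542]
```

View pics/b.png

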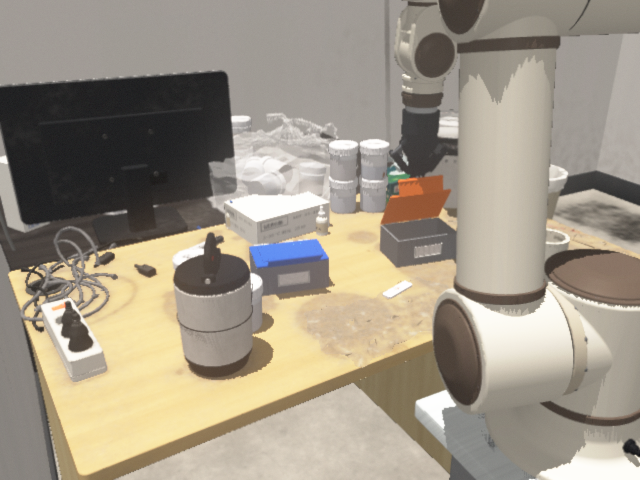

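The scene shows the orange lid at about (418,200), past balance and falling shut on its own. I'll rise and travel to blue.

move_arm(
  offset=[
    [0, 0, -3],
    [0, 0, -3],
    [0, 0, -3],
  ],
  twist=[
    [0, 0, 0],
    [0, 0, 0],
    [0, 0, 0.049],
  ],
  grip=[0, 0, 0],
)

```text
time: 6.35
ee_pos: [0.5763, -0.1328, 0.2481]
tcp_rot: [-180.0, 0.0, -11.5]
wrist_force: [1.2, -0.4, -0.6]
opening: 0.0001
grasp_force: 0.0
```

move_arm(
  offset=[
    [-2.5, -3.7, 0],
    [-2.5, -3.7, 0],
    [-2.5, -3.7, 0],
    [-2.5, -3.7, 0],
  ],
  twist=[
    [0, 0, 0],
    [0, 0, 0],
    [0, 0, 0],
    [0, 0, 0],
  ],
  grip=[0, 0, 0, 0],
)

```text
time: 6.75
ee_pos: [0.4924, -0.0368, 0.2496]
tcp_rot: [-177.1, 0.0, -5.8]
wrist_force: [-1.1, 0.2, 0.1]
opening: -0.0002
grasp_force: 0.0
```

move_arm(
  offset=[
    [-2.5, -3.7, 0],
    [-2.5, -3.7, 0],
    [-2.5, -3.7, 0],
    [-2.5, -3.7, 0],
  ],
  twist=[
    [0, 0, 0],
    [0, 0, 0],
    [0, 0, 0],
    [0, 0, 0],
  ],
  grip=[0, 0, 0, 0],
)

```text
time: 7.15
ee_pos: [0.3985, 0.0306, 0.2607]
tcp_rot: [-173.5, 0.1, 0.1]
wrist_force: [0.7, 0.9, 0.1]
opening: 0.0001
grasp_force: 0.0
```

move_arm(
  offset=[
    [0, 0, 0],
    [0, 0, 0],
    [0, 0, 0],
    [0, 0, 0],
  ],
  twist=[
    [0, 0.131, 0],
    [0, 0.131, 0],
    [0, 0.131, 0],
    [0, 0.131, 0],
  ],
  grip=[0, 0, 0, 0],
)

```text
time: 7.55
ee_pos: [0.3993, 0.0153, 0.2615]
tcp_rot: [-172.1, -30.1, -3.0]
wrist_force: [-0.7, -0.2, -0.1]
opening: 0.0001
grasp_force: 0.0
```

```bash
python3 - <<'E'
from h import *
np.set_printoptions(precision=3,suppress=True)
o=bot.get_obs();p=viewer.camera('wrist');q=viewer.camera('scene');w=viewer.camera('top')
print(o['ee_pos'],o['tcp_rot'])
for t in('blue_lip','blue_edge','blue_hinge','orange_lip','orange_hinge'):
    for n,pp in(('w',p),('s',q),('t',w)):
        r=finder.pinpoint(pp,t)
        if r: print(t,n,r[0]['position'],r[0]['p'],depthpt(pp,r[0]['position'],o))
c=np.hstack([cv2.resize(p['color'],(400,300)),cv2.resize(q['color'],(400,300))])
c=np.vstack([c,np.hstack([cv2.resize(q['color'][140:340,200:467],(400,300)),cv2.resize(w['color'][150:350,200:467],(400,300))])])
cv2.imwrite('pics/c.png',c[:,:,::-1])
E
```

```text
[0.399 0.015 0.262] [-172.105  -30.09    -2.95 ]
blue_lip w [170.1, 213.4] 0.94 [0.5   0.183 0.087]
blue_lip s [294.0, 254.4] 0.76 [0.546 0.166 0.066]
blue_lip t [266.9, 281.3] 0.88 [0.5   0.185 0.086]
blue_edge w [189.7, 198.4] 0.7 [0.523 0.177 0.065]
blue_edge s [418.9, 253.2] 0.73 [ 0.507 -0.103  0.025]
blue_edge t [271.1, 273.7] 0.87 [0.517 0.179 0.071]
blue_hinge s [282.8, 242.9] 0.95 [0.606 0.162 0.065]
blue_hinge t [283.3, 227.9] 0.83 [0.628 0.165 0.002]
orange_lip w [510.3, 227.0] 0.82 [ 0.482 -0.115  0.086]
orange_lip s [434.8, 228.1] 0.73 [ 0.522 -0.152  0.066]
orange_lip t [424.8, 294.5] 0.85 [ 0.488 -0.122  0.08 ]
orange_hinge w [506.7, 121.5] 0.57 [ 0.593 -0.131  0.065]
orange_hinge s [410.8, 219.4] 0.57 [ 0.589 -0.137  0.064]
orange_hinge t [427.4, 243.5] 0.76 [ 0.592 -0.131  0.066]
```

View pics/c.png

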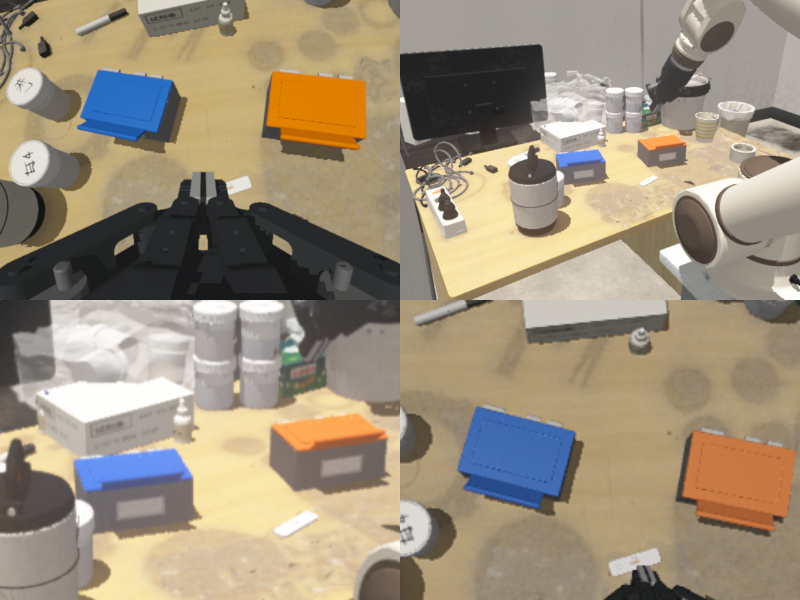

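Orange is shut (bottom panels, lid level) and blue is still shut. The arm lagged in orientation, so I'll compute the correction.

```bash
cat > go.py <<'E'
from h import *
import sys
np.set_printoptions(precision=3,suppress=True)
o=bot.get_obs();print('q',o['q'],o['ee_pos'],o['tcp_rot'])
t=np.array(list(map(float,sys.argv[1:4])));a=float(sys.argv[4]);yaw=-11.5
M=R.from_euler('xyz',[180,0,yaw],degrees=True)*R.from_euler('y',a,degrees=True)
C=R.from_matrix(tr(o['tcp_rot']))
print('rotvec tool',(C.inv()*M).as_rotvec(),'offset now-frame',C.inv().apply(t-o['ee_pos'])*100,'target-frame',M.inv().apply(t-o['ee_pos'])*100,'target rpy',M.as_euler('xyz',degrees=True))
E
python3 go.py .44 .195 .2 30
```

```text
q [ -2.995 -45.336 -31.756  73.872   7.91  179.944] [0.399 0.015 0.261] [-172.122  -29.716   -2.932]
rotvec tool [-0.212  0.014  0.129] offset now-frame [ -0.246 -17.041   9.264] target-frame [ -2.652 -18.42    5.469] target rpy [180.  -30.  -11.5]
```

move_arm(
  offset=[
    [0, 0, 0],
    [0, 0, 0],
    [0, 0, 0],
    [0, 0, 0],
    [0, 0, 0],
  ],
  twist=[
    [0, 0, -0.15],
    [0, 0, -0.15],
    [0, 0, -0.15],
    [0, 0, -0.15],
    [0, 0, -0.15],
  ],
  grip=[0, 0, 0, 0, 0],
)

```text
time: 8.95
ee_pos: [0.3989, 0.0153, 0.2607]
tcp_rot: [163.6, -26.3, 46.3]
wrist_force: [0.1, -1.2, 0.4]
opening: -0.0003
grasp_force: 0.0
```

move_arm(
  offset=[
    [0, 0, 0],
    [0, 0, 0],
    [0, 0, 0],
    [0, 0, 0],
    [0, 0, 0],
  ],
  twist=[
    [0, 0, -0.15],
    [0, 0, -0.15],
    [0, 0, -0.15],
    [0, 0, -0.15],
    [0, 0, -0.15],
  ],
  grip=[0, 0, 0, 0, 0],
)

```text
time: 9.45
ee_pos: [0.3989, 0.0153, 0.2607]
tcp_rot: [150.5, -8.7, 87.7]
wrist_force: [0.2, 0.0, -0.6]
opening: -0.0003
grasp_force: 0.0
```

move_arm(
  offset=[
    [0, 0, 0],
    [0, 0, 0],
    [0, 0, 0],
    [0, 0, 0],
    [0, 0, 0],
  ],
  twist=[
    [0, 0, -0.15],
    [0, 0, -0.15],
    [0, 0, -0.15],
    [0, 0, -0.15],
    [0, 0, -0.15],
  ],
  grip=[0, 0, 0, 0, 0],
)

```text
time: 9.95
ee_pos: [0.3989, 0.0154, 0.2607]
tcp_rot: [151.9, 12.8, 125.2]
wrist_force: [-0.0, -0.7, -0.8]
opening: -0.0003
grasp_force: 0.0
```

move_arm(
  offset=[
    [0, 0, 0],
    [0, 0, 0],
    [0, 0, 0],
    [0, 0, 0],
    [0, 0, 0],
  ],
  twist=[
    [0, 0, -0.15],
    [0, 0, -0.15],
    [0, 0, -0.15],
    [0, 0, -0.15],
    [0, 0, -0.15],
  ],
  grip=[0, 0, 0, 0, 0],
)

```text
time: 10.45
ee_pos: [0.3989, 0.0153, 0.2607]
tcp_rot: [167.9, 28.4, 168.3]
wrist_force: [0.3, 0.1, -0.4]
opening: -0.0002
grasp_force: 0.0
```

```bash
sed -i 's/yaw=-11.5/yaw=168.5/; s/a=float(sys.argv\[4\])/a=-float(sys.argv[4])/' go.py; python3 go.py .44 .195 .2 30
```

```text
q [ -3.    -45.369 -31.766  73.871   7.909   7.703] [0.399 0.015 0.261] [167.869  28.388 168.321]
rotvec tool [ 0.21  -0.028 -0.006] offset now-frame [ 2.546 16.853  9.276] target-frame [ 2.651 18.425  5.482] target rpy [180.   30.  168.5]
```

move_arm(
  offset=[
    [0, 0, 0],
    [0, 0, 0],
  ],
  twist=[
    [0.105, -0.014, -0.003],
    [0.105, -0.014, -0.003],
  ],
  grip=[0, 0],
)

```text
time: 10.65
ee_pos: [0.399, 0.0141, 0.2614]
tcp_rot: [-180.0, 30.1, 168.0]
wrist_force: [0.7, -0.7, -0.3]
opening: 0.0002
grasp_force: 0.0
```

move_arm(
  offset=[
    [0.5, 3.7, 1.1],
    [0.5, 3.7, 1.1],
    [0.5, 3.7, 1.1],
    [0.5, 3.7, 1.1],
    [0.6, 3.7, 1.1],
  ],
  twist=[
    [0, 0, 0],
    [0, 0, 0],
    [0, 0, 0],
    [0, 0, 0],
    [0, 0, 0],
  ],
  grip=[0, 0, 0, 0, 0],
)

```text
time: 11.15
ee_pos: [0.4416, 0.1975, 0.2003]
tcp_rot: [179.8, 30.0, 168.1]
wrist_force: [1.3, 0.1, 0.2]
opening: -0.0002
grasp_force: 0.0
```

```bash
python3 go.py .44 .195 .072 30;  python3 go.py .469 .190 .072 30
```

```text
q [ 35.539 -26.561 -27.608  67.458 -21.404  43.23 ] [0.442 0.197 0.2  ] [179.764  29.971 168.137]
rotvec tool [ 0.001 -0.    -0.005] offset now-frame [ 6.5   -0.321 11.06 ] target-frame [ 6.507 -0.275 11.057] target rpy [180.   30.  168.5]
q [ 35.539 -26.561 -27.608  67.458 -21.404  43.23 ] [0.442 0.197 0.2  ] [179.764  29.971 168.137]
rotvec tool [ 0.001 -0.    -0.005] offset now-frame [ 3.952 -0.22  12.529] target-frame [ 3.959 -0.187 12.528] target rpy [180.   30.  168.5]
```

move_arm(
  offset=[
    [1.6, -0.1, 2.8],
    [1.6, -0.1, 2.8],
    [1.6, -0.1, 2.8],
    [1.7, 0, 2.7],
  ],
  twist=[
    [0, 0, 0],
    [0, 0, 0],
    [0, 0, 0],
    [0, 0, 0],
  ],
  grip=[0, 0, 0, 0],
)

```text
time: 11.55
ee_pos: [0.4399, 0.1933, 0.0706]
tcp_rot: [179.8, 29.9, 168.1]
wrist_force: [-0.5, -0.0, -0.7]
opening: -0.0
grasp_force: 0.0
```

```bash
python3 - <<'E'
from h import *
np.set_printoptions(precision=3,suppress=True)
o=bot.get_obs();p=viewer.camera('wrist');q=viewer.camera('scene');w=viewer.camera('top')
print(o['ee_pos'],o['tcp_rot'])
for t in('blue_lip','blue_edge','blue_hinge'):
    for n,pp in(('w',p),('s',q),('t',w)):
        r=finder.pinpoint(pp,t)
        if r: print(t,n,r[0]['position'],r[0]['p'],depthpt(pp,r[0]['position'],o))
c=np.hstack([cv2.resize(p['color'],(400,300)),cv2.resize(q['color'][190:340,190:390],(400,300))])
c=np.vstack([c,np.hstack([cv2.resize(q['color'],(400,300)),cv2.resize(w['color'][200:350,180:380],(400,300))])])
cv2.imwrite('pics/d.png',c[:,:,::-1])
E
python3 go.py .469 .190 .072 30
```

```text
[0.44  0.193 0.071] [179.797  29.929 168.131]
blue_lip s [297.1, 254.2] 0.79 [0.373 0.239 0.158]
blue_lip t [268.8, 280.8] 0.62 [0.501 0.181 0.088]
blue_edge w [330.9, 388.5] 0.56 [0.524 0.18  0.059]
blue_edge s [291.8, 263.7] 0.89 [0.395 0.239 0.131]
blue_edge t [272.6, 271.0] 0.8 [0.524 0.177 0.066]
blue_hinge s [281.7, 243.8] 0.65 [0.604 0.166 0.065]
blue_hinge t [278.5, 224.4] 0.57 [0.636 0.176 0.   ]
q [ 35.152 -25.604 -41.141  52.838 -21.273  42.884] [0.44  0.193 0.073] [179.758  29.971 168.094]
rotvec tool [ 0.001 -0.    -0.006] offset now-frame [-2.449  0.248  1.494] target-frame [-2.45   0.234  1.495] target rpy [180.   30.  168.5]
```

View pics/d.png

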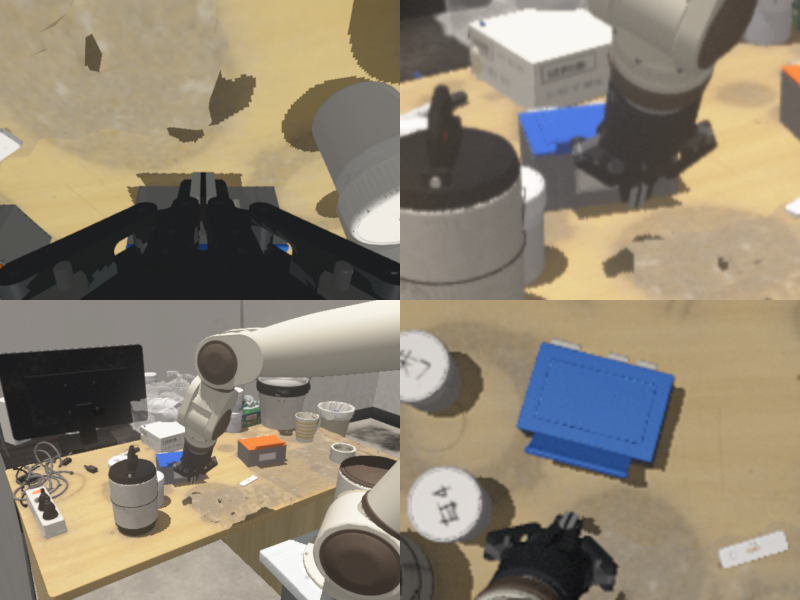

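The wrist and top panels show the fingers centred in front of the blue lip, tips leaning forward and clear of jar #4. I'll advance under the lip, then push along tool -x.

move_arm(
  offset=[
    [-0.8, 0.1, 0.5],
    [-0.8, 0.1, 0.5],
    [-0.8, 0, 0.5],
  ],
  twist=[
    [0, 0, 0],
    [0, 0, 0],
    [0, 0, 0],
  ],
  grip=[0, 0, 0],
)

```text
time: 12.45
ee_pos: [0.4692, 0.1894, 0.0709]
tcp_rot: [179.8, 29.9, 168.1]
wrist_force: [-0.1, -0.4, -0.0]
opening: 0.0001
grasp_force: 0.0
```

move_arm(
  offset=[
    [-0.5, 0, 0],
    [-0.5, 0, 0],
    [-0.5, 0, 0],
    [-0.5, 0, 0],
    [-0.5, 0, 0],
  ],
  twist=[
    [0, 0, 0],
    [0, 0, 0],
    [0, 0, 0],
    [0, 0, 0],
    [0, 0, 0],
  ],
  grip=[0, 0, 0, 0, 0],
)

```text
time: 12.95
ee_pos: [0.489, 0.185, 0.0831]
tcp_rot: [179.8, 29.8, 168.2]
wrist_force: [-8.3, 2.3, 1.9]
opening: 0.0003
grasp_force: 3.2
```

move_arm(
  offset=[
    [-0.5, 0, 0],
    [-0.5, 0, 0],
    [-0.5, 0, 0],
    [-0.5, 0, 0],
    [-0.5, 0, 0],
  ],
  twist=[
    [0, 0, 0],
    [0, 0, 0],
    [0, 0, 0],
    [0, 0, 0],
    [0, 0, 0],
  ],
  grip=[0, 0, 0, 0, 0],
)

```text
time: 13.45
ee_pos: [0.5109, 0.1805, 0.096]
tcp_rot: [179.8, 29.9, 168.1]
wrist_force: [-2.7, 1.5, 0.8]
opening: -0.0002
grasp_force: 1.0
```

```bash
python3 - <<'E'
from h import *
np.set_printoptions(precision=3,suppress=True)
o=bot.get_obs();p=viewer.camera('wrist');q=viewer.camera('scene');w=viewer.camera('top')
print(o['ee_pos'],o['tcp_rot'],o['wrist_force'])
for t in('blue_lip','blue_edge','blue_hinge','blue_box'):
    for n,pp in(('s',q),('t',w)):
        r=finder.pinpoint(pp,t)
        if r: print(t,n,r[0]['position'],r[0]['p'],depthpt(pp,r[0]['position'],o))
c=np.hstack([cv2.resize(p['color'],(400,300)),cv2.resize(q['color'][190:340,190:390],(400,300))])
c=np.vstack([c,np.hstack([cv2.resize(q['color'],(400,300)),cv2.resize(w['color'][200:350,180:380],(400,300))])])
cv2.imwrite('pics/e.png',c[:,:,::-1])
E
```

```text
[0.511 0.18  0.096] [179.805  29.925 168.127] [-2.672  1.484  0.781]
blue_lip s [295.3, 235.3] 0.85 [0.461 0.201 0.148]
blue_lip t [267.9, 270.6] 0.8 [0.517 0.182 0.115]
blue_edge s [294.6, 249.4] 0.87 [0.493 0.188 0.104]
blue_edge t [271.1, 264.1] 0.96 [0.533 0.178 0.093]
blue_hinge t [268.7, 268.4] 0.72 [0.521 0.181 0.115]
blue_box s [287.4, 278.0] 0.63 [0.53  0.188 0.028]
blue_box t [277.6, 254.1] 0.77 [0.555 0.168 0.085]
```

View pics/e.png

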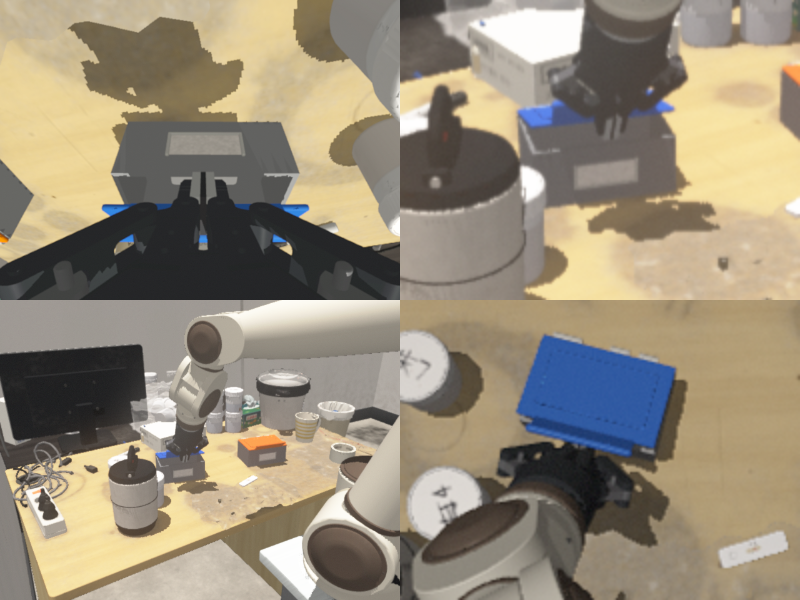

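The lid is up about 18° with the fingertips at the lip (610,125, upper right). The first touch reached 8 N and the box may have moved a few mm, so I'll go slower.

move_arm(
  offset=[
    [-0.35, 0, 0],
    [-0.35, 0, 0],
    [-0.35, 0, 0],
    [-0.35, 0, 0],
    [-0.35, 0, 0],
  ],
  twist=[
    [0, 0, 0],
    [0, 0, 0],
    [0, 0, 0],
    [0, 0, 0],
    [0, 0, 0],
  ],
  grip=[0, 0, 0, 0, 0],
)

```text
time: 14.5
ee_pos: [0.5257, 0.1773, 0.1047]
tcp_rot: [179.8, 29.9, 168.1]
wrist_force: [-2.0, 0.8, 0.5]
opening: -0.0002
grasp_force: 1.0
```

move_arm(
  offset=[
    [-0.35, 0, 0],
    [-0.35, 0, 0],
    [-0.35, 0, 0],
    [-0.35, 0, 0],
    [-0.35, 0, 0],
  ],
  twist=[
    [0, 0, 0],
    [0, 0, 0],
    [0, 0, 0],
    [0, 0, 0],
    [0, 0, 0],
  ],
  grip=[0, 0, 0, 0, 0],
)

```text
time: 15.0
ee_pos: [0.5406, 0.1742, 0.1135]
tcp_rot: [179.8, 29.9, 168.1]
wrist_force: [-2.0, 0.7, 0.1]
opening: 0.0003
grasp_force: 0.6
```

```bash
python3 - <<'E'
from h import *
np.set_printoptions(precision=3,suppress=True)
o=bot.get_obs();p=viewer.camera('wrist');q=viewer.camera('scene');w=viewer.camera('top')
print(o['ee_pos'],o['tcp_rot'],o['wrist_force'])
for t in('blue_lip','blue_edge','blue_hinge','blue_box'):
    for n,pp in(('s',q),('t',w)):
        r=finder.pinpoint(pp,t)
        if r: print(t,n,r[0]['position'],r[0]['p'],depthpt(pp,r[0]['position'],o))
# box shift: match the front label region and hinge against the first pictures
for n,pp,(a,b,c,d) in(('scene',q,(272,290,274,312)),('top',w,(222,238,238,320))):
    f=cv2.imread(f'pics/{n}.png')[:,:,::-1]
    r=cv2.matchTemplate(pp['color'][a-12:b+12,c-12:d+12],np.ascontiguousarray(f[a:b,c:d]),cv2.TM_CCOEFF_NORMED)
    _,v,_,l=cv2.minMaxLoc(r);print(n,v,l[0]-12,l[1]-12)
c=np.hstack([cv2.resize(p['color'],(400,300)),cv2.resize(q['color'][190:340,190:390],(400,300))])
c=np.vstack([c,np.hstack([cv2.resize(q['color'],(400,300)),cv2.resize(w['color'][200:350,180:380],(400,300))])])
cv2.imwrite('pics/f.png',c[:,:,::-1])
E
```

```text
[0.541 0.174 0.113] [179.811  29.935 168.12 ] [-2.048  0.66   0.057]
blue_lip t [271.7, 247.9] 0.58 [0.56  0.177 0.119]
blue_edge s [291.4, 226.4] 0.72 [0.503 0.189 0.146]
blue_edge t [271.2, 252.3] 0.8 [0.545 0.174 0.152]
blue_hinge s [282.9, 241.3] 0.69 [0.607 0.162 0.068]
blue_hinge t [283.4, 224.3] 0.69 [0.62  0.161 0.064]
blue_box s [289.7, 279.5] 0.9 [0.531 0.183 0.023]
blue_box t [277.9, 254.0] 0.93 [0.542 0.162 0.153]
scene 0.9763715863227844 -1 -2
top 0.9262747168540955 -1 -5
```

View pics/f.png

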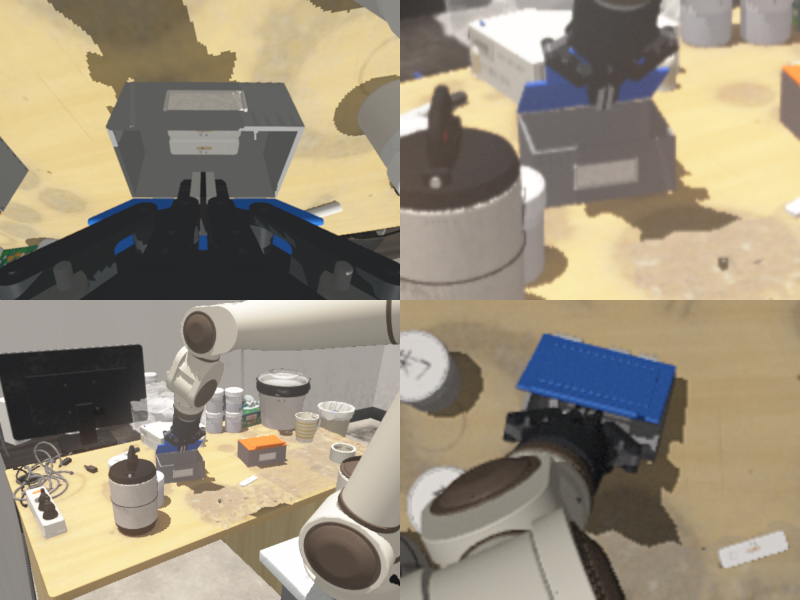

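Lid is about 45° open; the box moved roughly 7 mm and is inside tolerance, with the force steady at 2 N. Continuing.

move_arm(
  offset=[
    [-0.35, 0, 0],
    [-0.35, 0, 0],
    [-0.35, 0, 0],
    [-0.35, 0, 0],
    [-0.35, 0, 0],
  ],
  twist=[
    [0, 0, 0],
    [0, 0, 0],
    [0, 0, 0],
    [0, 0, 0],
    [0, 0, 0],
  ],
  grip=[0, 0, 0, 0, 0],
)

```text
time: 16.05
ee_pos: [0.5555, 0.1711, 0.1222]
tcp_rot: [179.8, 29.9, 168.1]
wrist_force: [-0.5, 0.8, -0.1]
opening: -0.0002
grasp_force: 0.4
```

move_arm(
  offset=[
    [-0.35, 0, 0],
    [-0.35, 0, 0],
    [-0.35, 0, 0],
    [-0.35, 0, 0],
    [-0.35, 0, 0],
  ],
  twist=[
    [0, 0, 0],
    [0, 0, 0],
    [0, 0, 0],
    [0, 0, 0],
    [0, 0, 0],
  ],
  grip=[0, 0, 0, 0, 0],
)

```text
time: 16.55
ee_pos: [0.5702, 0.168, 0.1308]
tcp_rot: [179.8, 29.9, 168.1]
wrist_force: [-1.2, 0.1, 0.9]
opening: 0.0001
grasp_force: 0.4
```

move_arm(
  offset=[
    [-0.35, 0, 0],
    [-0.35, 0, 0],
    [-0.35, 0, 0],
    [-0.35, 0, 0],
    [-0.35, 0, 0],
  ],
  twist=[
    [0, 0, 0],
    [0, 0, 0],
    [0, 0, 0],
    [0, 0, 0],
    [0, 0, 0],
  ],
  grip=[0, 0, 0, 0, 0],
)

```text
time: 17.05
ee_pos: [0.5851, 0.1649, 0.1396]
tcp_rot: [179.8, 29.9, 168.1]
wrist_force: [-0.2, 0.3, -1.1]
opening: 0.0
grasp_force: 0.3
```

move_arm(
  offset=[
    [-0.35, 0, 0],
    [-0.35, 0, 0],
    [-0.35, 0, 0],
    [-0.35, 0, 0],
    [-0.35, 0, 0],
  ],
  twist=[
    [0, 0, 0],
    [0, 0, 0],
    [0, 0, 0],
    [0, 0, 0],
    [0, 0, 0],
  ],
  grip=[0, 0, 0, 0, 0],
)

```text
time: 17.55
ee_pos: [0.6, 0.1617, 0.1484]
tcp_rot: [179.8, 29.9, 168.1]
wrist_force: [-0.6, 1.1, 0.3]
opening: -0.0003
grasp_force: 0.1
```

```bash
cat > look.py <<'E'
from h import *
import sys
np.set_printoptions(precision=3,suppress=True)
o=bot.get_obs();p=viewer.camera('wrist');q=viewer.camera('scene');w=viewer.camera('top')
print(o['ee_pos'],o['tcp_rot'],o['wrist_force'])
for t in('blue_lip','blue_edge','blue_hinge','orange_lip'):
    for n,pp in(('s',q),('t',w)):
        r=finder.pinpoint(pp,t)
        if r: print(t,n,r[0]['position'],r[0]['p'],depthpt(pp,r[0]['position'],o))
for n,pp,(a,b,c,d) in(('scene',q,(272,290,274,312)),('scene',q,(235,262,385,455))):
    f=cv2.imread(f'pics/{n}.png')[:,:,::-1]
    r=cv2.matchTemplate(pp['color'][a-12:b+12,c-12:d+12],np.ascontiguousarray(f[a:b,c:d]),cv2.TM_CCOEFF_NORMED)
    _,v,_,l=cv2.minMaxLoc(r);print(n,v,l[0]-12,l[1]-12)
c=np.hstack([cv2.resize(p['color'],(400,300)),cv2.resize(q['color'][190:340,190:390],(400,300))])
c=np.vstack([c,np.hstack([cv2.resize(q['color'],(400,300)),cv2.resize(w['color'][150:350,180:447],(400,300))])])
cv2.imwrite(sys.argv[1],c[:,:,::-1])
E
python3 look.py pics/g.png
```

```text
[0.6   0.162 0.148] [179.806  29.931 168.119] [-0.63   1.132  0.306]
blue_lip s [280.4, 185.5] 0.58 [0.548 0.189 0.21 ]
blue_lip t [282.4, 195.6] 0.57 [0.646 0.158 0.175]
blue_edge s [283.5, 202.1] 0.61 [0.58  0.169 0.163]
blue_edge t [282.1, 213.2] 0.98 [0.619 0.158 0.153]
blue_hinge s [282.1, 241.6] 0.64 [0.62  0.158 0.061]
blue_hinge t [284.2, 222.8] 0.82 [0.595 0.152 0.178]
orange_lip s [431.8, 228.8] 0.78 [ 0.485 -0.114  0.086]
orange_lip t [423.8, 297.6] 0.64 [ 0.481 -0.118  0.088]
scene 0.8935641646385193 -1 -1
scene 0.4592905044555664 3 4
```

move_arm(
  offset=[
    [-0.35, 0, 0],
    [-0.35, 0, 0],
    [-0.35, 0, 0],
    [-0.35, 0, 0],
    [0, 0, 0],
  ],
  twist=[
    [0, 0, 0],
    [0, 0, 0],
    [0, 0, 0],
    [0, 0, 0],
    [0, 0, 0],
  ],
  grip=[0, 0, 0, 0, 0],
)

```text
time: 18.6
ee_pos: [0.6121, 0.1592, 0.1556]
tcp_rot: [179.8, 30.0, 168.1]
wrist_force: [-0.1, -0.2, 1.0]
opening: 0.0
grasp_force: 0.0
```

move_arm(
  offset=[
    [0, 0, 0],
    [0, 0, 0],
    [0.5, 0, -1.5],
    [1, 0, -3],
    [1, 0, -3],
  ],
  twist=[
    [0, 0, 0],
    [0, 0, 0],
    [0, 0, 0],
    [0, 0, 0],
    [0, 0, 0],
  ],
  grip=[0, 0, 0, 0, 0],
)

```text
time: 19.1
ee_pos: [0.5522, 0.1711, 0.2085]
tcp_rot: [179.8, 29.9, 168.1]
wrist_force: [0.7, 0.5, 0.8]
opening: -0.0005
grasp_force: 0.0
```

move_arm(
  offset=[
    [1, 0, -3],
    [1, 0, -3],
    [0, 0, 0],
    [0, 0, 0],
    [0, 0, 0],
  ],
  twist=[
    [0, 0, 0],
    [0, 0, 0],
    [0, 0, 0],
    [0, 0, 0],
    [0, 0, 0],
  ],
  grip=[0, 0, 0, 0, 0],
)

```text
time: 19.6
ee_pos: [0.5072, 0.1806, 0.2489]
tcp_rot: [179.8, 29.9, 168.1]
wrist_force: [0.3, 0.3, 0.1]
opening: -0.0001
grasp_force: 0.0
```

```bash
python3 look.py pics/i.png
```

```text
[0.507 0.181 0.249] [179.849  29.886 168.145] [0.301 0.276 0.14 ]
blue_lip s [277.0, 182.9] 0.7 [0.863 0.061 0.095]
blue_lip t [291.0, 184.5] 0.96 [0.727 0.153 0.001]
blue_edge s [275.9, 196.4] 0.98 [0.648 0.156 0.149]
blue_edge t [286.0, 202.6] 0.85 [0.642 0.153 0.145]
blue_hinge s [281.6, 238.6] 0.84 [0.621 0.158 0.068]
blue_hinge t [282.6, 222.8] 0.64 [0.622 0.162 0.071]
orange_lip s [431.0, 228.2] 0.65 [ 0.528 -0.146  0.065]
orange_lip t [423.8, 295.3] 0.81 [ 0.486 -0.119  0.084]
scene 0.8866105675697327 -1 -1
scene 0.45669910311698914 3 4
```

View pics/i.png

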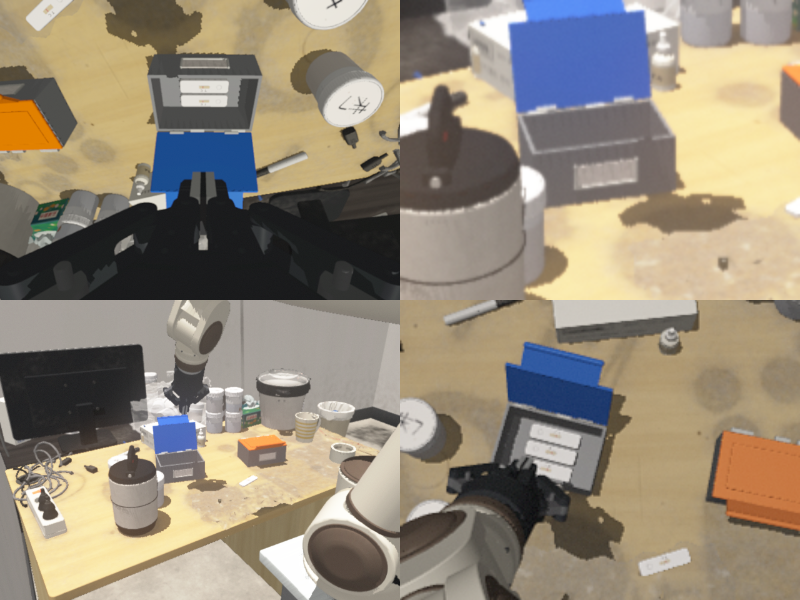

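The blue lid leans back fully open (580,60, upper right) and the orange lid is shut. The robot is clear, so I'll hand in.

```bash
python3 -c "
from workcell import bot
print(bot.job_done())"
```

```text
the job is handed in; nothing more can be done
None
```

The job is handed in, but no verdict came back: in the last pictures the orange lid is shut and the blue lid is fully open on its stop, with the robot clear of everything. The blue box slid about 10 mm on the first push (limit 25 mm), and it finished at about 20 s of the 51 s.

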